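# Zero the kitchen scale under the mug

### The arm

A 6-joint arm with a two-finger parallel gripper is mounted at the origin on a cart in front of the work surface, level with it; the furniture and walls round the work are solid. World frame = base frame: x ahead of the robot, y to its left, z up, the work surface at z = 0. Lengths are in mm, angles in degrees, forces in N, time in s.
With the tool pointing down it reaches from about 300 to 850 mm from the base axis. Payload 4.2 kg.
Tool frame: the origin (TCP) lies on the centre line of the jaws, within the pads' length; the fingertips stand 14 mm ahead of it and the grasp point (between the pads) lies 5 mm behind it; x points along the fingers, y is the direction in which the jaws open and shut, and the axes are right-handed (so a half turn about x gives the same grasp; the last joint's range is limited). The gripper opens to 91 mm and grips with 3 to 60 N. Pads are 32 mm wide; open, the fingers measure 118 mm over their backs; the gripper's body (76 mm by 178 mm) begins 60 mm behind the grasp point.
Start: joints at [63.083, 18.312, 89.639, -0, 72.044, -1.146], TCP at [250.006, 517.821, 227.976] pointing down, gripper open.
Joint ranges: [-177.97, 177.97], [-48.28, 115.42], [12.27, 149.76], [-77.06, 257.06], [2.81, 150.46], [-146.56, 146.56]. Speed limits (degrees/s): [147.25, 147.25, 180, 180, 180, 180].

### API

Orientations are given as [roll, pitch, yaw] about the fixed x, y, z axes, in that order (R = Rz(yaw) Ry(pitch) Rx(roll)).
In Python, from workcell import readout, optics, env gives the robot as it stands.
- The arm moves only by the shell command python3 -m creep 'ROWS' [OPENING] [FORCE]. ROWS is JSON, a list of rows, each an object with "translation": the shift along the world's x, y, z in cm, a list of three; "delta_rot": the turn, a rotation vector about the world's x, y, z in rad, a list of three. In form: [{"translation": [dx, dy, dz], "delta_rot": [rx, ry, rz]}, ...]. A call has 1 to 5 rows; each row shifts and turns the commanded pose from where the row before left it; what a row does not reach is not made up. A row lasts 1/12 s, in which the tool goes at most 41.7 mm and 7.16 degrees, less where a joint would pass 70% of its speed; a pose out of reach is approached as far as the arm can. A call with a gripper value outside its range is refused whole. OPENING is the gripper's target within -1 to 1 (fully open at 1, half-way at 0, shut at -1), set as the call begins (- or left out, the last holds). The fingers move at their own pace and stop on an object; FORCE is the grip in N (left out, the last holds). Time passes only in rows, so rows that do not move let the fingers close. It gives the time, the measured TCP pose, the force and the opening at its end, in the units of the state.
- readout.state(): the state, without advancing time (a new reading comes with each control period).
- optics.grab_frame(name): name is "scene" or "side" or "wrist"; returns (picture, depth): 480x640x3 uint8, red, green, blue; 480x640 float32, mm along the optical axis (not along the pixel's ray), 0 where there is no reading.
- optics.camera_params(name): a dict with "mtx" (3x3 intrinsics, pixels), "R" (3x3) and "t" (3): a world point X has camera coordinates R X + t. Camera axes: x right, y down, z forward; pixel columns grow to the right and rows downward; lengths in mm; the calibration is good to about 2 mm. A picture is of the moment at which its call begins: read the wrist's pose just before it. camera_params takes no time and is no camera call; for the wrist camera it gives the pose at the moment of the call.
- env.job_done(): hands the job in, once; it reports no verdict.
The state is a dict: "time_s": time; "qpos": joint angles; "qvel": joint speeds; "effort": joint torques, N m; "ee_pos": TCP position; "ee_rot": TCP orientation; "force": force on the tool from outside, world axes, zero at the start; "torque": the same for the moment, N m; "gripper_width": finger opening in mm.
Only numpy, scipy, OpenCV 4.12 (cv2) and the standard library are available. Lean on these libraries where they do the work, as an engineer would, in place of code of your own. Each camera call takes 0.05 s, during which the arm holds its last target.

### The job

Zero the kitchen scale with the mug standing on it, using only your fingertips: first press down the raised half of the red rocker until it tips right over, then press the yellow key fully down so that it stays down, and last press the blue key fully down and keep holding it down; the program finishes while still holding it. Leave the white key alone, and do not lift or shift the mug or anything else.

Things in the scene. Friction and masses are not known exactly. Their poses are not given: they have to be found in the camera images.
- scale: Grey kitchen scale, 250 (x) x 270 (y) mm, fixed; origin on the worktop under its centre, yaw within 0.3 rad. Black front strip, top 34 mm high, carries a red rocker and three square keys in a row along its y, 85 mm before the origin, 62 mm apart, their order varies. Behind it the bright weighing plate (x -38 to +122 mm, top 42 mm high) with the mug.
- power_press (a point): Place to press on the raised near half of the red rocker switch (a shallow V, 54 mm along the scale's x, 32 mm along its y): a point on its top face 19 mm from the pivot line. It lies about 54 mm above the worktop at first and 47 mm once the rocker has tipped, when that half lies level. It moves with the rocker.
- power_rocker (a joint): Tilt of the red rocker: about 0 (up to 0.05) = off, its half nearest the scale's front edge raised; 0.4 = on, that half pressed fully down. It turns under about 3 N on the press point and stays where it is left.
- unit_top (a point): A square key 32 x 32 mm, yellow, in the row of four controls. Point: middle of its top face, 50 mm above the worktop when up; it moves with the key. The face is level.
- unit_key (a joint): Travel of the yellow key, m: about 0 (up to 0.001) = up, 0.006 = fully down. It moves under about 3 N and stays where it is left.
- tare_top (a point): A square key 32 x 32 mm, blue, in the row of four controls. Point: middle of its top face, 50 mm above the worktop when up; it moves with the key. The face is level.
- tare_key (a joint): Travel of the blue key, m: 0 = up, 0.006 = fully down. It is sprung: about 1.2 N to start, 4.8 N fully down, and comes up again when released.
- tare_module: Small grey base of the blue key together with the key (62 x 40 mm); origin in the middle of its underside, 34 mm above the worktop.
- spare_top (a point): A square key 32 x 32 mm, white (not to be pressed), in the row of four controls. Point: middle of its top face, 50 mm above the worktop when up; it moves with the key. The face is level.
- spare_key (a joint): Travel of the white key, m: 0 = up, 0.006 = fully down; sprung like the blue one.
- mug_center (a point): Loose off-white mug with small leaves, 92 mm wide, 95 mm tall, 127 mm over its handle, standing on the weighing plate; point: its centre half-way up (its rim is 47 mm above this point, 137 mm above the worktop). Its nearest side is some 80 to 100 mm behind the row of controls.
- canister_a: Bystander on the worktop, not to be moved: dark red canister with a bright lid, 105 mm wide, 176 mm tall, on the right; origin at its foot.
- canister_b: Bystander on the worktop, not to be moved: the same kind of canister, nearer to the robot.
- candle: Bystander on the worktop, not to be moved: green pillar candle, 52 mm wide, 144 mm tall, on the right; origin at its foot.
- spoon_a: Bystander on the worktop, not to be moved: steel table spoon lying on the right, 187 x 31 x 6 mm.
- spoon_b: Bystander on the worktop, not to be moved: steel table spoon lying on the right, 187 x 31 x 6 mm, farther off.

How it is judged (in metres and radians):
On the way, in this order (a step that is already met when the one before it is completed fails the run):
1. the red rocker is tipped to on (value of joint power_rocker above 0.33 rad), for 0.2 s.
2. the yellow key is pressed down (value of joint power_rocker above 0.33 rad and value of joint unit_key above 0.0045 m), for 0.2 s.
3. the blue key is pressed down (all of step 2 and value of joint tare_key above 0.004 m), for 0.2 s.
At the end, for the whole second after the job is handed in: The red rocker is on (over 0.33 rad of 0.4), the yellow key is down (over 4.5 of 6 mm), the blue key is being held down by the fingers (over 4 of 6 mm, over 1 N), the white key is up, the mug is within 15 mm of where it stood on the scale and every bystander within 30 mm (all of step 3 and contact force between the fingers and tare_module above 1 N and value of joint spare_key below 0.002 m and distance of mug_center from where it was at the start of the episode below 0.015 m and distance of each of canister_a, canister_b, candle, spoon_a, spoon_b from where it was at the start of the episode below 0.03 m); the arm keeps its last pose, push and grip.
It fails at once if the yellow key is pressed before the rocker is on (value of joint unit_key above 0.003 m and value of joint power_rocker below 0.33 rad).
It fails at once if the blue key is pressed before the rocker is on and the yellow key is down (value of joint tare_key above 0.002 m and (value of joint power_rocker below 0.33 rad or value of joint unit_key below 0.0045 m)).
It fails at once if the white key is pressed (over 2 mm) (value of joint spare_key above 0.002 m).
It fails at once if the mug is lifted, shifted (over 15 mm) or tipped (distance of mug_center from where it was at the start of the episode above 0.015 m or angle between mug_center's own z axis and vertical above 0.2 rad).
It fails at once if a bystander is moved over 30 mm (distance of any of canister_a, canister_b, candle, spoon_a, spoon_b from where it was at the start of the episode above 0.03 m).
It also fails if it takes over 35 s, if anything falls off the work surface, if the arm or the gripper's body presses on something with over 40 N, if the wrist force passes 120 N, or if a joint passes its speed limit or range.

## Working session

There is one attempt and no reset: what is moved stays moved. The work goes in short steps, Python scripts to look and compute and a shell command to move; the robot and the scene stay as the last step left them, time stands still between calls to the robot, and variables do not carry over. Pictures are saved under pics/ and viewed, and the job is handed in when it is done.

```bash
mkdir -p pics; ls; python3 - <<'E'
from workcell import readout, optics
import cv2, numpy as np
print(readout.state())
for n in ("scene","side","wrist"):
    p=optics.camera_params(n); im,d=optics.grab_frame(n)
    cv2.imwrite(f"pics/{n}0.png",im[:,:,::-1]); np.savez(f"pics/{n}0.npz",im=im,d=d,**p)
    print(n,p['mtx'].tolist() if hasattr(p['mtx'],'tolist') else p['mtx'],(-np.array(p['R']).T@np.array(p['t'])).round())
E
```

```text
pics
{'time_s': 0.0, 'qpos': array([ 6.30820073e+01,  1.83503171e+01,  8.97061012e+01, -1.48966617e-03,
        7.20443452e+01, -1.14635150e+00]), 'qvel': array([0.03926922, 0.11737074, 0.01742336, 0.04367423, 0.06149586,
       0.07412646]), 'effort': array([-2.85108035e-03, -4.12466955e+01, -2.31970721e+01,  7.23766373e-02,
        4.60231828e-02, -1.67241042e-04]), 'ee_pos': array([249.79288783, 517.37043729, 227.13560564]), 'ee_rot': array([ -90.34107116,   89.89922654, -116.11225191]), 'force': array([ 0.09995493,  0.44670163, -0.11904495]), 'torque': array([ 0.02594267, -0.0314369 , -0.02455654]), 'gripper_width': 91.11781365954482}
scene [[453.4102804522516, 0.0, 321.32687266658155], [0.0, 453.4102804522516, 235.73550732078874], [0.0, 0.0, 1.0]] [ -31. -842.  759.]
side [[439.9677799603769, 0.0, 314.5226782608964], [0.0, 439.9677799603769, 242.2786576343418], [0.0, 0.0, 1.0]] [250. 475. 827.]
wrist [[377.8627516546091, 0.0, 319.7534950634813], [0.0, 377.8627516546091, 236.62065896304216], [0.0, 0.0, 1.0]] [191. 547. 384.]
```

View pics/scene0.png

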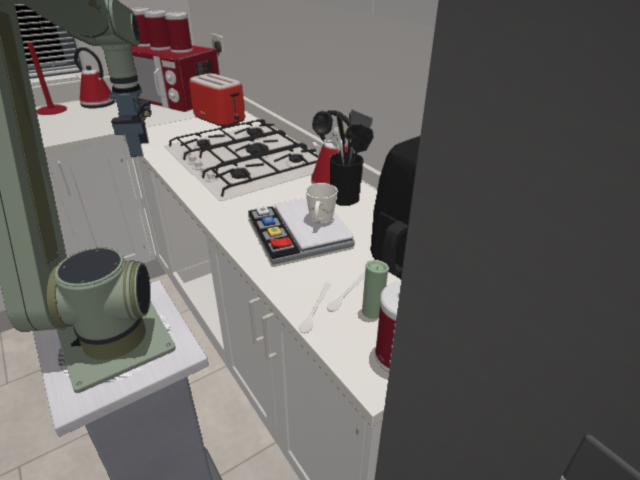

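View pics/side0.png

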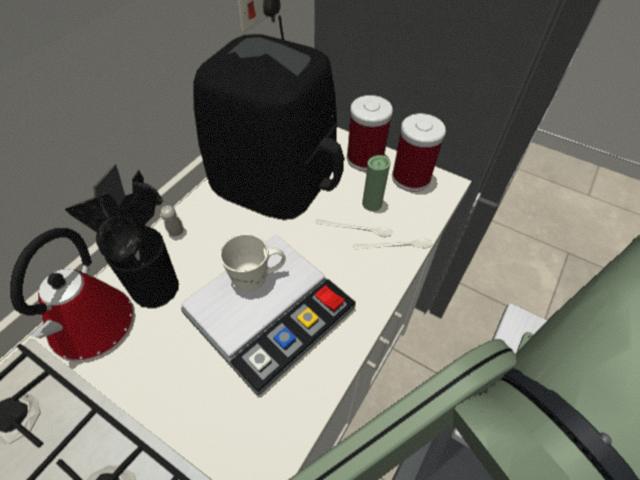

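View pics/wrist0.png

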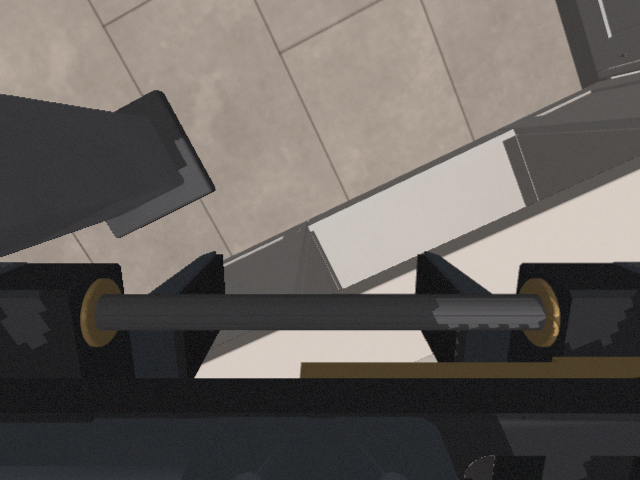

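The side view shows the row white (260,358), blue (285,337), yellow (307,317), red rocker (330,297). The mug is behind it at (245,265). Now I'll measure these.

```bash
cat > h.py <<'E'
import numpy as np, cv2
def ray(p,u,v,z):
    R=np.array(p['R']);t=np.array(p['t']);K=np.array(p['mtx'])
    c=-R.T@t; d=R.T@np.linalg.inv(K)@np.array([u,v,1.]); return c+d*(z-c[2])/d[2]
def pt(p,u,v,dep):
    R=np.array(p['R']);t=np.array(p['t']);K=np.array(p['mtx'])
    return R.T@(np.linalg.inv(K)@np.array([u,v,1.])*dep-t)
def proj(p,X):
    q=np.array(p['mtx'])@(np.array(p['R'])@np.array(X,float)+np.array(p['t'])); return q[:2]/q[2]
def mask(im,c):
    h=cv2.cvtColor(im,cv2.COLOR_RGB2HSV).astype(int);H,S,V=h[...,0],h[...,1],h[...,2]
    if c=='blue': return (H>100)&(H<125)&(S>110)&(V>60)
    if c=='yellow': return (H>17)&(H<32)&(S>110)&(V>90)
    if c=='red': return ((H<8)|(H>172))&(S>170)&(V>150)
E
python3 - <<'E'
from h import *
for n,roi in (('side',(200,200,380,400)),('scene',(230,190,360,270))):
    p=np.load(f'pics/{n}0.npz');im=p['im'];d=p['d']
    for c,z in (('red',51),('yellow',50),('blue',50)):
        m=np.zeros(im.shape[:2],np.uint8);x0,y0,x1,y1=roi
        m[y0:y1,x0:x1]=mask(im,c)[y0:y1,x0:x1]
        cs,_=cv2.findContours(m,cv2.RETR_EXTERNAL,cv2.CHAIN_APPROX_NONE)
        k=max(cs,key=cv2.contourArea);r=cv2.minAreaRect(cv2.convexHull(k))
        ctr=r[0]; ys,xs=np.nonzero(m)
        dp=np.array([pt(p,u,v,d[v,u]) for u,v in zip(xs,ys) if d[v,u]>0])
        print(n,c,cv2.contourArea(k),np.round(ctr,1),'ray',ray(p,*ctr,z).round(1),'depth med',np.median(dp,0).round(1))
p=np.load('pics/side0.npz');im=p['im'];crop=im[210:410,170:370]
cv2.imwrite('pics/crop1.png',cv2.resize(crop[:,:,::-1],(600,600),interpolation=cv2.INTER_NEAREST))
E
```

```text
side red 304.0 [328.7 297.3] ray [467.7  69.5  51. ] depth med [468.7  69.4  49.7]
side yellow 239.5 [307.5 317. ] ray [479.8 129.9  50. ] depth med [478.4 132.1  49.8]
side blue 258.0 [284.5 337.5] ray [492.9 190.3  50. ] depth med [491.3 192.6  50.4]
scene red 107.5 [281.  241.5] ray [465.  63.  51.] depth med [466.5  63.3  48.4]
scene yellow 84.5 [273.6 230.9] ray [475.3 122.3  50. ] depth med [476.5 120.   47.1]
scene blue 45.0 [267.5 220.3] ray [488.7 182.3  50. ] depth med [487.5 180.5  48.2]
```

View pics/crop1.png

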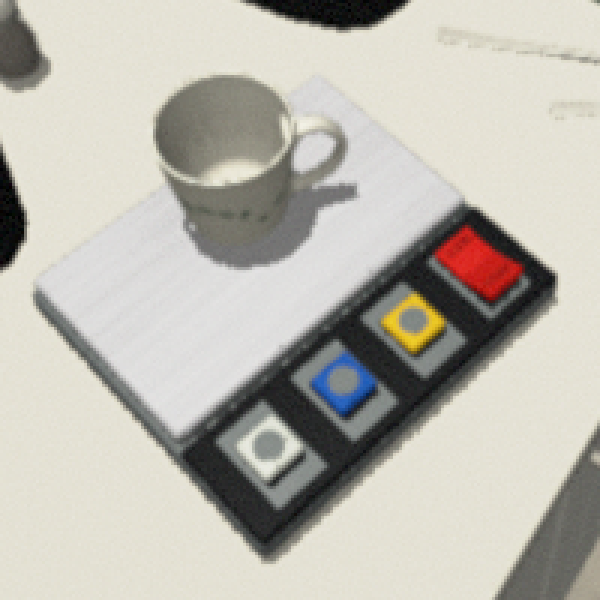

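```bash
cat >> h.py <<'E'
from scipy.spatial.transform import Rotation as Ro
def tool(s): return Ro.from_euler('xyz',s['ee_rot'],degrees=True).as_matrix()
E
python3 - <<'E'
from h import *
from workcell import readout,optics
s=readout.state();R=tool(s);print('tool axes cols x,y,z\n',R.round(3))
p=optics.camera_params('wrist');print('cam in tool',(R.T@(-p['R'].T@p['t']-s['ee_pos'])).round(1))
p=np.load('pics/side0.npz');im=p['im'];d=p['d']
P=[]
# grey dots inside each key: low saturation in the hull of the coloured face
for c in ('yellow','blue'):
    m=np.zeros((480,640),np.uint8);m[200:400,200:380]=mask(im,c)[200:400,200:380]
    cs,_=cv2.findContours(m,cv2.RETR_EXTERNAL,cv2.CHAIN_APPROX_NONE);k=max(cs,key=cv2.contourArea)
    h=np.zeros_like(m);cv2.drawContours(h,[k],-1,1,-1);h&=1-m
    h=cv2.morphologyEx(h,cv2.MORPH_OPEN,np.ones((3,3)))
    M=cv2.moments(h,True);u,v=M['m10']/M['m00'],M['m01']/M['m00'];print(c,u,v,M['m00'],ray(p,u,v,50).round(1));P.append(ray(p,u,v,50)[:2])
P=np.array(P);y=P[1]-P[0];print(np.hypot(*y));y/=np.hypot(*y);x=np.array([y[1],-y[0]]);print('yaw',np.degrees(np.arctan2(x[1],x[0])),y)
wht=ray(p,170+268/3,210+444/3,50)[:2];print('white',wht)
red=P[0]-62*y;print('red pivot',red,'press',red-19*x)
print('scale o',P.mean(0)+85*x)
# mug: from depth
vs,us=np.mgrid[225:300,215:300];Q=np.array([pt(p,u,v,d[v,u]) for u,v in zip(us.ravel(),vs.ravel()) if d[v,u]>0])
Q=Q[Q[:,2]>125];print('mug top',Q.min(0),Q.max(0))
E
```

```text
tool axes cols x,y,z
 [[-0.001  0.435  0.901]
 [-0.001  0.901 -0.435]
 [-1.    -0.001 -0.   ]]
cam in tool [-156.3    0.7  -65.2]
yellow 307.11290322580646 316.4032258064516 62.0 [481.1 129.2  50. ]
blue 284.2098765432099 336.38271604938274 81.0 [494.6 188.7  50. ]
61.05656417973965
yaw -12.794803894711746 [0.22146006 0.97516944]
white [508.5243481  249.30200406]
red pivot [467.39265455  68.74732042] press [448.86443514  72.95506159]
scale o [570.77337616 140.15396846]
mug top [583.36249816  69.27295705 125.00771733] [681.64402991 163.96167067 140.08192481]
```

```bash
python3 -m creep '[{"translation":[1.6,-3.6,0],"delta_rot":[0,0,0.05]},{"translation":[1.6,-3.6,0],"delta_rot":[0,0,0.05]},{"translation":[1.6,-3.6,0],"delta_rot":[0,0,0.05]},{"translation":[1.6,-3.6,0],"delta_rot":[0,0,0.05]},{"translation":[1.6,-3.6,0],"delta_rot":[0,0,0.027]}]' -1 20
```

```text
time_s: 0.57
ee_pos: [330.1, 336.0, 227.7]
ee_rot: [-99.3, 90.0, -111.9]
force: [0.3, 0.3, -0.5]
gripper_width: 60.6
```

```bash
python3 -m creep '[{"translation":[1.6,-3.6,0],"delta_rot":[0,0,0]},{"translation":[1.6,-3.6,0],"delta_rot":[0,0,0]},{"translation":[1.6,-3.6,0],"delta_rot":[0,0,0]},{"translation":[1.6,-3.6,0],"delta_rot":[0,0,0]},{"translation":[1.6,-3.6,0],"delta_rot":[0,0,0]}]'
```

```text
time_s: 0.98
ee_pos: [410.2, 156.0, 228.0]
ee_rot: [59.0, 90.0, 46.2]
force: [0.8, 0.6, -0.1]
gripper_width: 27.5
```

```bash
python3 -m creep '[{"translation":[1.3,-2.8,0],"delta_rot":[0,0,0]},{"translation":[1.3,-2.8,0],"delta_rot":[0,0,0]},{"translation":[1.3,-2.7,0],"delta_rot":[0,0,0]},{"translation":[0,0,0],"delta_rot":[0,0,0]},{"translation":[0,0,0],"delta_rot":[0,0,0]}]'
python3 - <<'E'
from h import *
from workcell import readout,optics
s=readout.state();print(s['ee_pos'],s['gripper_width'],tool(s).round(3).tolist())
for n in ('wrist','side'):
    p=optics.camera_params(n);im,d=optics.grab_frame(n);np.savez(f'pics/{n}1.npz',im=im,d=d,**p);cv2.imwrite(f'pics/{n}1.png',im[:,:,::-1])
E
```

```text
time_s: 1.4
ee_pos: [449.2, 73.9, 227.7]
ee_rot: [168.4, 89.9, 155.5]
force: [0.8, 0.2, 0.0]
gripper_width: 1.0
[449.15286565  73.86345405 227.67399428] 1.0157428907061448 [[-0.001, 0.224, 0.975], [0.0, 0.975, -0.224], [-1.0, 0.0, -0.001]]
```

View pics/wrist1.png

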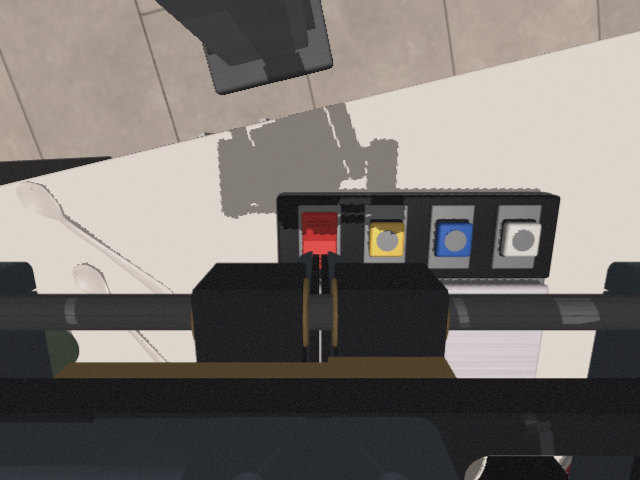

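View pics/side1.png

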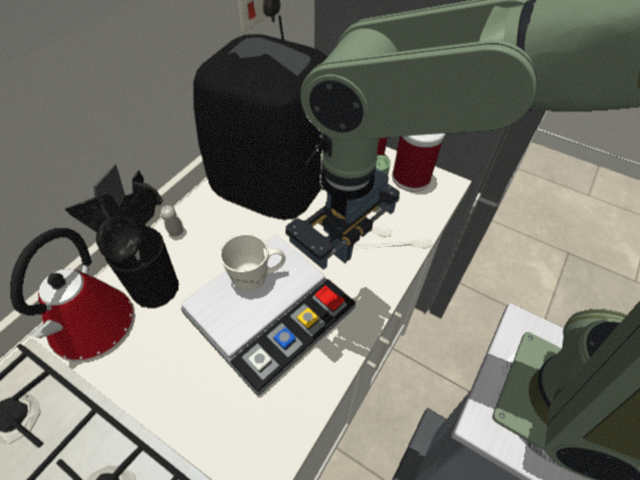

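The wrist view shows the whole row: red rocker (320,232), yellow dot (387,240), blue dot (455,240), white dot (522,240). The tool is aligned with the row, so I'll refine the positions from this view.

```bash
python3 - <<'E'
from h import *
p=np.load('pics/wrist1.npz');im=p['im'];d=p['d']
g=cv2.cvtColor(im,cv2.COLOR_RGB2HSV)
for c in ('yellow','blue'):
    m=np.zeros((480,640),np.uint8);m[190:280,280:560]=mask(im,c)[190:280,280:560]
    cs,_=cv2.findContours(m,cv2.RETR_EXTERNAL,cv2.CHAIN_APPROX_NONE);k=max(cs,key=cv2.contourArea)
    h=np.zeros_like(m);cv2.drawContours(h,[k],-1,1,-1);h&=1-m;h=cv2.morphologyEx(h,cv2.MORPH_OPEN,np.ones((3,3)))
    M=cv2.moments(h,True);u,v=M['m10']/M['m00'],M['m01']/M['m00'];print(c,(round(u,1),round(v,1)),ray(p,u,v,50).round(1), d[int(v),int(u)])
print('white',ray(p,522,240,50).round(1))
m=np.zeros((480,640),bool);m[190:262,280:360]=(((g[...,0]<8)|(g[...,0]>172))&(g[...,1]>120))[190:262,280:360]
ys,xs=np.nonzero(m);print('red',xs.min(),xs.max(),ys.min(),ys.max(),xs.mean())
for v in range(ys.min(),ys.max()+1,3):
    u=int(np.median(xs[ys==v]));print(v,u,pt(p,u,v,d[v,u]).round(1),im[v,u])
E
```

```text
yellow (386.9, 240.3) [481.7 129.6  50. ] 345.8244
blue (455.0, 240.4) [495.6 190.2  50. ] 344.39774
white [509.  249.7  50. ]
red 302 336 212 261 319.25342465753425
212 319 [441.9  75.3  52.4] [91 35 36]
215 319 [444.1  74.8  55.1] [111  36  33]
218 319 [446.8  74.2  54.9] [109  36  36]
221 319 [449.8  73.5  53. ] [89 32 31]
224 319 [452.6  72.8  52.3] [99 34 32]
227 319 [455.3  72.2  52.2] [106  31  30]
230 319 [458.3  71.5  50.6] [107  31  31]
233 319 [461.4  70.8  48.9] [142  43  40]
236 319 [464.1  70.2  49. ] [187  54  54]
239 319 [467.1  69.5  48.1] [185  53  50]
242 319 [470.1  68.8  47.1] [221  82  78]
245 319 [472.8  68.2  47.6] [222  84  81]
248 319 [475.9  67.4  46.3] [220  79  77]
251 319 [478.7  66.8  46.4] [219  78  75]
254 320 [481.6  67.1  46.7] [182  68  65]
257 320 [483.9  66.5  48.4] [173  67  64]
260 320 [487.3  65.8  46.7] [164  58  57]
```

```bash
python3 -m creep '[{"translation":[-0.1,0,-3.6],"delta_rot":[0,0,0]},{"translation":[-0.1,0,-3.6],"delta_rot":[0,0,0]},{"translation":[0,0,-3.6],"delta_rot":[0,0,0]},{"translation":[0,0,-3.5],"delta_rot":[0,0,0]},{"translation":[0,0,0],"delta_rot":[0,0,0]}]'
```

```text
time_s: 1.92
ee_pos: [441.6, 75.5, 79.9]
ee_rot: [-160.8, 89.2, -173.4]
force: [-0.5, -0.3, -0.6]
gripper_width: 0.6
```

```bash
python3 -m creep '[{"translation":[0,0,-0.5],"delta_rot":[0,0,0]},{"translation":[0,0,-0.5],"delta_rot":[0,0,0]},{"translation":[0,0,-0.3],"delta_rot":[0,0,0]},{"translation":[0,0,-0.3],"delta_rot":[0,0,0]},{"translation":[0,0,0],"delta_rot":[0,0,0]}]'
```

```text
time_s: 2.33
ee_pos: [447.8, 75.2, 69.9]
ee_rot: [32.1, 89.9, 19.4]
force: [-0.8, 0.6, 1.1]
gripper_width: 0.7
```

```bash
python3 -m creep '[{"translation":[0,-0.1,-0.2],"delta_rot":[0,0,0]},{"translation":[0,0,-0.2],"delta_rot":[0,0,0]},{"translation":[0,0,-0.2],"delta_rot":[0,0,0]},{"translation":[0,0,-0.1],"delta_rot":[0,0,0]},{"translation":[0,0,0],"delta_rot":[0,0,0]}]'
```

```text
time_s: 2.75
ee_pos: [446.8, 73.7, 61.8]
ee_rot: [-156.1, 90.0, -168.9]
force: [-0.4, 0.1, 0.2]
gripper_width: 0.1
```

```bash
python3 -m creep '[{"translation":[0,0,-0.1],"delta_rot":[0,0,0]},{"translation":[0,0,0],"delta_rot":[0,0,0]},{"translation":[0,0,0],"delta_rot":[0,0,0]}]'
```

```text
time_s: 3.0
ee_pos: [446.9, 73.7, 61.2]
ee_rot: [-129.8, 90.0, -142.6]
force: [-1.1, -0.6, 6.2]
gripper_width: 0.5
```

```bash
python3 -m creep '[{"translation":[0,0,-0.1],"delta_rot":[0,0,0]},{"translation":[0,0,-0.1],"delta_rot":[0,0,0]},{"translation":[0,0,0],"delta_rot":[0,0,0]},{"translation":[0,0,0],"delta_rot":[0,0,0]}]'
```

```text
time_s: 3.33
ee_pos: [447.0, 73.7, 61.0]
ee_rot: [4.1, 90.0, -8.7]
force: [-6.1, 0.1, 21.8]
gripper_width: 0.6
```

```bash
python3 - <<'E'
from h import *
from workcell import readout,optics
print(readout.state()['force'])
p=optics.camera_params('side');im,d=optics.grab_frame('side');cv2.imwrite('pics/s2.png',cv2.resize(im[180:360,230:410,::-1],(600,600),interpolation=cv2.INTER_NEAREST))
E
```

```text
[-6.0894003   0.14417234 21.76002384]
```

View pics/s2.png

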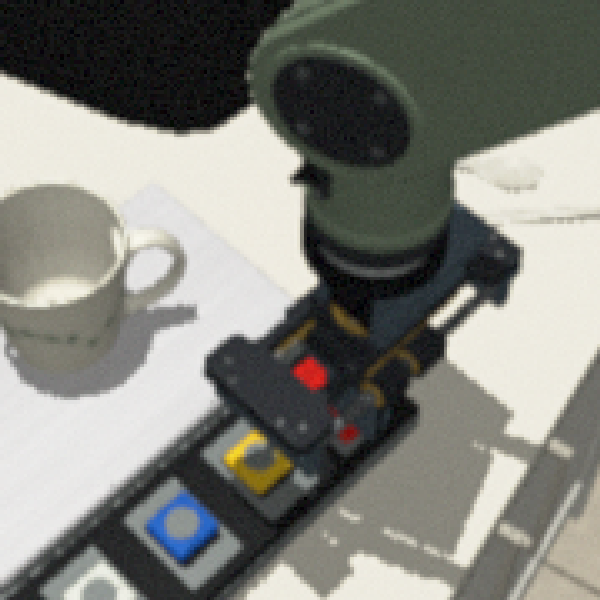

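```bash
python3 -m creep '[{"translation":[0,0,1.0],"delta_rot":[0,0,0]},{"translation":[0,0,3.5],"delta_rot":[0,0,0]},{"translation":[0,0,3.5],"delta_rot":[0,0,0]},{"translation":[0,0,0],"delta_rot":[0,0,0]},{"translation":[0,0,0],"delta_rot":[0,0,0]}]'
python3 - <<'E'
from h import *
from workcell import readout,optics
s=readout.state();print(s['ee_pos'],tool(s).round(3).tolist())
p=optics.camera_params('wrist');im,d=optics.grab_frame('wrist');cv2.imwrite('pics/w3.png',im[:,:,::-1])
for u,v in ((319,v) for v in range(150,262,8)): print(v,pt(p,u,v,d[v,u]).round(1),im[v,u])
E
```

```text
time_s: 3.8
ee_pos: [448.5, 73.8, 140.6]
ee_rot: [17.2, 89.7, 4.5]
force: [0.3, 1.0, -0.2]
gripper_width: 0.4
[448.54672877  73.81321672 140.58885513] [[0.005, 0.221, 0.975], [0.0, 0.975, -0.221], [-1.0, 0.002, 0.005]]
150 [389.4  87.3  -1.4] [134 129 123]
158 [395.4  85.9  -2.3] [134 128 123]
166 [4.012e+02 8.460e+01 3.000e-01] [134 129 122]
174 [407.2  83.2  -1.1] [133 126 121]
182 [4.132e+02 8.190e+01 1.000e-01] [135 129 123]
190 [419.3  80.5  -0.6] [132 125 120]
198 [4.254e+02 7.910e+01 1.000e-01] [133 126 122]
206 [429.3  78.2  14.8] [63 63 62]
214 [431.9  77.6  33. ] [21 23 28]
222 [437.4  76.4  34.1] [24 24 27]
230 [440.9  75.6  43.7] [93 33 31]
238 [445.6  74.6  47.2] [105  31  30]
246 [451.1  73.3  47.1] [108  34  35]
254 [456.9  72.   46.2] [90 32 29]
```

View pics/w3.png

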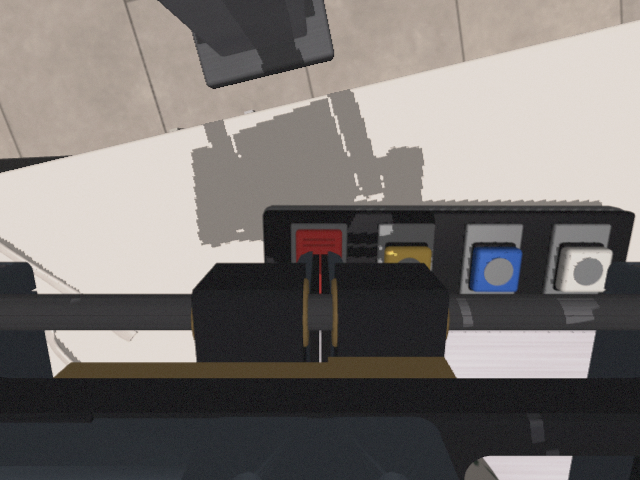

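The rocker's near half now lies level at z≈47, so it has tipped. Next is yellow.

```bash
python3 -m creep '[{"translation":[1.1,1.9,0],"delta_rot":[0,0,0]},{"translation":[1.1,1.9,0],"delta_rot":[0,0,0]},{"translation":[1.1,1.8,-2],"delta_rot":[0,0,0]},{"translation":[0,0,-2.5],"delta_rot":[0,0,0]},{"translation":[0,0,0],"delta_rot":[0,0,0]}]'
```

```text
time_s: 4.27
ee_pos: [476.3, 129.5, 88.7]
ee_rot: [-152.9, 89.3, -165.6]
force: [-1.1, -0.5, -0.8]
gripper_width: 0.4
```

```bash
python3 -m creep '[{"translation":[0,0,-1.5],"delta_rot":[0,0,0]},{"translation":[0,0,-1.0],"delta_rot":[0,0,0]},{"translation":[0,0,0],"delta_rot":[0,0,0]},{"translation":[0,0,0],"delta_rot":[0,0,0]}]'
```

```text
time_s: 4.6
ee_pos: [479.3, 129.3, 68.6]
ee_rot: [-154.0, 89.9, -166.8]
force: [-0.5, -0.1, 0.5]
gripper_width: 0.5
```

```bash
python3 -m creep '[{"translation":[0.1,0,-0.3],"delta_rot":[0,0,0]},{"translation":[0,0,-0.2],"delta_rot":[0,0,0]},{"translation":[0,0,-0.2],"delta_rot":[0,0,0]},{"translation":[0,0,-0.2],"delta_rot":[0,0,0]},{"translation":[0,0,0],"delta_rot":[0,0,0]}]'
```

```text
time_s: 5.02
ee_pos: [481.4, 129.8, 60.2]
ee_rot: [22.6, 89.9, 9.8]
force: [0.5, 0.4, 1.3]
gripper_width: -0.1
```

```bash
python3 -m creep '[{"translation":[0,0,-0.2],"delta_rot":[0,0,0]},{"translation":[0,0,0],"delta_rot":[0,0,0]},{"translation":[0,0,0],"delta_rot":[0,0,0]}]'
```

```text
time_s: 5.27
ee_pos: [481.4, 129.8, 58.2]
ee_rot: [20.5, 89.9, 7.7]
force: [0.8, -1.2, 3.3]
gripper_width: 0.3
```

```bash
python3 -m creep '[{"translation":[0,0,-0.15],"delta_rot":[0,0,0]},{"translation":[0,0,-0.1],"delta_rot":[0,0,0]},{"translation":[0,0,0],"delta_rot":[0,0,0]},{"translation":[0,0,0],"delta_rot":[0,0,0]}]'
```

```text
time_s: 5.6
ee_pos: [481.5, 129.9, 58.1]
ee_rot: [22.6, 89.9, 9.8]
force: [-4.1, -2.3, 22.3]
gripper_width: 0.2
```

```bash
python3 -m creep '[{"translation":[0,0,1.0],"delta_rot":[0,0,0]},{"translation":[0,0,3.5],"delta_rot":[0,0,0]},{"translation":[0.5,2,0],"delta_rot":[0,0,0]},{"translation":[0.5,2,0],"delta_rot":[0,0,0]},{"translation":[0.4,2,0],"delta_rot":[0,0,0]}]'
python3 -m creep '[{"translation":[0,0,0],"delta_rot":[0,0,0]},{"translation":[0,0,0],"delta_rot":[0,0,0]}]'
python3 - <<'E'
from h import *
from workcell import readout,optics
s=readout.state();print(s['ee_pos'],tool(s).round(3).tolist())
for n in ('wrist','side'):
    p=optics.camera_params(n);im,d=optics.grab_frame(n)
    cv2.imwrite(f'pics/{n}4.png',im[:,:,::-1] if n=='wrist' else cv2.resize(im[200:380,200:380,::-1],(600,600),interpolation=cv2.INTER_NEAREST))
    for c in ('yellow','blue','red'):
        m=mask(im,c); m[:190]=0
        if n=='side': m[:,:200]=0;m[:,380:]=0;m[:200]=0;m[380:]=0
        ys,xs=np.nonzero(m)
        if len(xs): Q=np.array([pt(p,u,v,d[v,u]) for u,v in zip(xs,ys) if d[v,u]>0]);print(n,c,len(xs),np.median(Q,0).round(1), np.percentile(Q[:,2],[25,75,90]).round(1))
E
```

```text
time_s: 6.02
ee_pos: [495.2, 190.5, 100.9]
ee_rot: [58.8, 90.0, 46.0]
force: [-0.1, -0.1, -0.6]
gripper_width: 0.5
time_s: 6.18
ee_pos: [494.5, 190.2, 100.0]
ee_rot: [-146.4, 89.9, -159.1]
force: [-1.1, -0.3, -1.2]
gripper_width: 0.5
[494.49492043 190.23935573  99.9664582 ] [[-0.001, 0.219, 0.976], [-0.0, 0.976, -0.219], [-1.0, -0.001, -0.001]]
wrist yellow 5204 [470.4 179.1 191.1] [180.8 193.1 194.3]
wrist blue 1040 [484.2 192.3  49.1] [48.3 49.7 50.2]
wrist red 4250 [463.7  70.8  47.2] [46.4 49.5 52.2]
side yellow 200 [479.5 139.9  45.4] [ 44.   79.1 196.9]
side blue 165 [487.2 196.3  50.2] [49.  51.5 52.2]
side red 299 [460.3  71.7  48.5] [47.3 50.3 52.9]
```

View pics/wrist4.png

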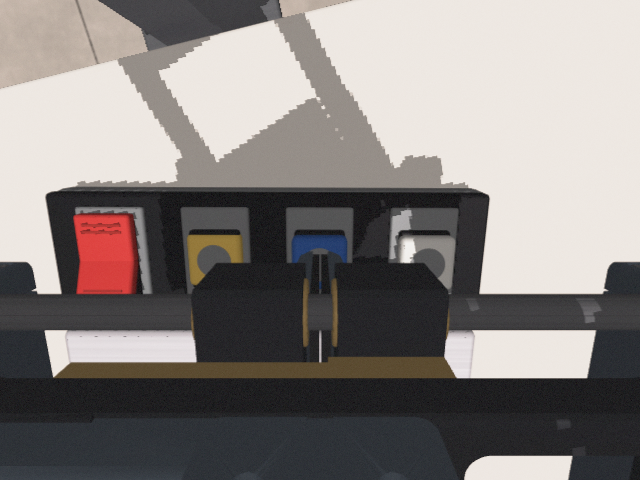

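View pics/side4.png

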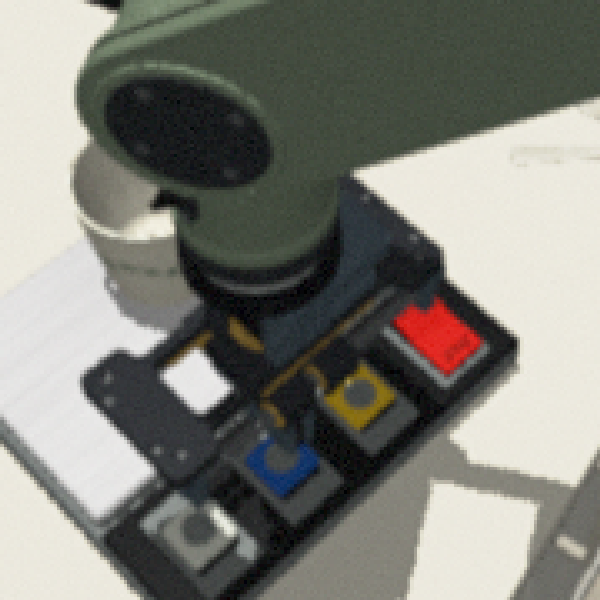

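In the side view yellow reads z≈45 (down), the rocker is level, and the fingertips are over blue. I'll press blue now.

```bash
python3 -m creep '[{"translation":[0.1,0,-1.5],"delta_rot":[0,0,0]},{"translation":[0,0,-1.0],"delta_rot":[0,0,0]},{"translation":[0,0,-0.5],"delta_rot":[0,0,0]},{"translation":[0,0,0],"delta_rot":[0,0,0]},{"translation":[0,0,0],"delta_rot":[0,0,0]}]'
```

```text
time_s: 6.7
ee_pos: [495.7, 189.3, 70.2]
ee_rot: [-149.7, 89.9, -162.5]
force: [-0.5, -0.2, -0.0]
gripper_width: 0.5
```

```bash
python3 -m creep '[{"translation":[0,0,-0.4],"delta_rot":[0,0,0]},{"translation":[0,0,-0.3],"delta_rot":[0,0,0]},{"translation":[0,0,-0.2],"delta_rot":[0,0,0]},{"translation":[0,0,-0.2],"delta_rot":[0,0,0]},{"translation":[0,0,0],"delta_rot":[0,0,0]}]'
```

```text
time_s: 7.12
ee_pos: [496.4, 189.9, 59.7]
ee_rot: [23.8, 89.9, 11.0]
force: [1.9, -1.0, 3.4]
gripper_width: 0.6
```

```bash
python3 -m creep '[{"translation":[0,0,-0.15],"delta_rot":[0,0,0]},{"translation":[0,0,-0.1],"delta_rot":[0,0,0]},{"translation":[0,0,0],"delta_rot":[0,0,0]},{"translation":[0,0,0],"delta_rot":[0,0,0]},{"translation":[0,0,0],"delta_rot":[0,0,0]}]'
```

```text
time_s: 7.53
ee_pos: [496.4, 189.9, 58.2]
ee_rot: [27.5, 89.9, 14.7]
force: [-2.0, -0.7, 10.1]
gripper_width: 0.7
```

```bash
python3 -m creep '[{"translation":[0,0,-0.03],"delta_rot":[0,0,0]},{"translation":[0,0,0],"delta_rot":[0,0,0]},{"translation":[0,0,0],"delta_rot":[0,0,0]},{"translation":[0,0,0],"delta_rot":[0,0,0]},{"translation":[0,0,0],"delta_rot":[0,0,0]}]'
python3 - <<'E'
from h import *
from workcell import readout,optics
print(readout.state()['force'],readout.state()['ee_pos'])
p=optics.camera_params('wrist');im,d=optics.grab_frame('wrist');cv2.imwrite('pics/w5.png',im[:,:,::-1])
print('yellow/white z by row')
for v in range(215,264,6): print(v,*[pt(p,u,v,d[v,u])[2].round(1) for u in (60,190,318,445)])
p=optics.camera_params('side');im,d=optics.grab_frame('side');cv2.imwrite('pics/s5.png',im[:,:,::-1])
E
```

```text
time_s: 7.95
ee_pos: [496.5, 189.9, 58.1]
ee_rot: [28.7, 89.9, 15.9]
force: [-1.7, -2.1, 11.8]
gripper_width: 0.3
[-1.65901722 -2.1420315  11.842451  ] [496.4771479  189.91609943  58.13909121]
yellow/white z by row
215 34.4 33.7 33.2 33.5
221 38.3 37.1 37.9 37.6
227 44.8 37.5 37.4 37.7
233 46.9 37.1 36.8 37.1
239 47.4 37.4 36.3 38.2
245 45.5 39.7 39.4 39.4
251 46.0 42.6 42.0 42.8
257 46.8 43.2 48.8 49.0
263 46.7 43.9 58.5 50.5
```

View pics/w5.png

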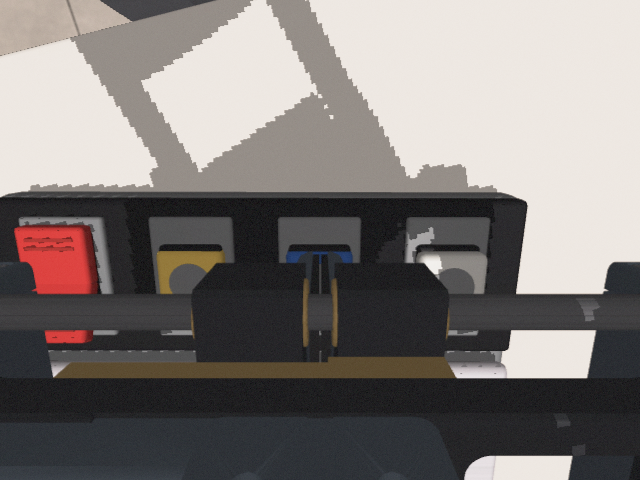

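View pics/s5.png

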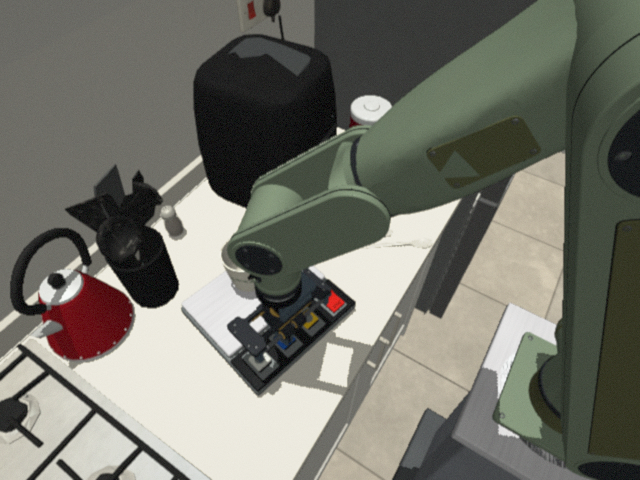

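The wrist view shows red level at z≈47, yellow down at z≈44, white up at z≈50, and the fingers on blue at its stop with about 12 N. I'll hand it in.

```bash
python3 -c "
from workcell import env,readout
print(env.job_done()); print(readout.state()['force'],readout.state()['ee_pos'])"
```

```text
the job is handed in; nothing more can be done
None
the job is handed in; nothing more can be done
```

I tipped the red rocker, pressed the yellow key down, then pressed the blue key and was still holding it when I handed the job in at about 8 s. I did all of it with closed fingertips.

**Last checks, about 8 s:**
- **Red rocker:** its near half lies level at about 47 mm, so it is on.
- **Yellow key:** its top is at about 44 mm, so it stays fully down.
- **Blue key:** the fingertips are at about 44 mm, its lower stop, pushing with about 12 N.
- **White key:** its top is still at about 50 mm, so it is up.

**Not fully checked:** in the last pictures the arm partly hides the mug and the bystanders, so I did not re-measure their positions. Between presses, the tool force read near zero, so I saw no sign of unintended contact. The job system gave no verdict, and no readings were available after hand-in.

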